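# Fit the drive collar on a line winder and hold it home

### The arm

A 6-joint arm with a two-finger parallel gripper is mounted at the origin on the work surface. World frame = base frame: x ahead of the robot, y to its left, z up, the work surface at z = 0. Lengths are in m, angles in rad, forces in N, time in s.
With the tool pointing down it reaches from about 0.375 to 0.925 m from the base axis. Payload 5.7 kg.
Tool frame: the origin (TCP) lies midway between the tips of the shut fingers; the grasp point (between the pads) lies 19 mm behind it; z points along the fingers, y is the line along which they close (so a half turn about z gives the same grasp; the last joint's range is limited). The gripper opens to 85 mm and grips with 20 to 120 N. Pads are 22 mm wide; open, the fingers measure 114 mm over their backs; the gripper's body (76 mm by 85 mm) begins 54 mm behind the grasp point. The pads swing forward as they close: fully open they stand 13 mm farther back than shut.
Start: joints at [0.998, 0.359, 1.51, -0, 1.272, -0.115], TCP at [0.265, 0.538, 0.231] pointing down, gripper open.
Joint ranges: [-2.97, 2.97], [-1.01, 2.36], [0.21, 2.38], [-0.96, 4.11], [0.2, 2.71], [-2.98, 2.98]. Speed limits (rad/s): [2.39, 2.39, 3.14, 3.14, 3.14, 3.14].

### API

Orientations are given as a unit quaternion [x, y, z, w].
In Python, from cell import ctrl gives the robot as it stands.
- The arm moves only by the tool play_rows, never from a script. Its argument "deltas" is a list of rows, each a list of 4 numbers: the shift along the tool's x, y, z in mm, then the turn about the tool's z in units of 5 degrees (1.0 is 5 degrees). In form: [[dx, dy, dz, spin], ...]. A call has 1 to 12 rows; each row shifts and turns the commanded pose from where the row before left it, along the tool's axes as they then stand; what a row does not reach is not made up. A row lasts 1/10 s, in which the tool goes at most 50 mm and 8.59 degrees, less where a joint would pass 70% of its speed; a pose out of reach is approached as far as the arm can. A call is refused whole if a number of a shift passes 50 or a number of a turn 1, either way. A call with a gripper value outside its range is refused whole. "hand" is the closure, from 0 (fully open) to 1 (shut), set as the call begins (left out, the last holds). The fingers move at their own pace and stop on an object; the grip force is fixed at half the most. Time passes only in rows, so rows that do not move let the fingers close. It gives the time, the measured TCP pose, the force, the opening and the grip force at its end, in the units of the state.
- ctrl.get_state(): the state, without advancing time (a new reading comes with each control period).
- ctrl.camera(name): name is "scene" or "top" or "wrist"; returns (picture, depth): 420x560x3 uint8, red, green, blue; 420x560 float32, m along the optical axis (not along the pixel's ray), 0 where there is no reading.
- ctrl.get_calibration(name): a dict with "fx", "fy", "cx", "cy" (pixels), "pose" (4x4, takes a point from camera to world coordinates); the wrist camera has in their place "mount" (4x4, takes a point from camera to tool coordinates, whose origin is the TCP and whose axes are the flange's). Camera axes: x right, y down, z forward; pixel columns grow to the right and rows downward; lengths in m; the calibration is good to about 2 mm. The wrist camera is an equidistant fisheye: a pixel r from the principal point sees the ray r / f radians off the axis. A picture is of the moment at which its call begins: read the wrist's pose just before it. get_calibration takes no time and is no camera call.
- ctrl.close_job(): hands the job in; it is judged then, once.
The state is a dict: "time": time; "joints": joint angles; "joint_velocities": joint speeds; "tau": joint torques, N m; "tcp_pos": TCP position; "tcp_rot": TCP orientation; "wrist_force": force on the tool from outside, world axes, zero at the start; "ft_torque": the same for the moment, N m; "grip_width": finger opening in m; "grip_force": force on a finger pad.
Only numpy, scipy, OpenCV 4.12 (cv2) and the standard library are available. Lean on these libraries where they do the work, as an engineer would, in place of code of your own. Each camera call takes 0.05 s, during which the arm holds its last target. There are 200 camera calls.

### The job

Fit the loose knurled collar onto the bench line winder: lower it over the upright spindle onto the black rubber seal with the collar's tab facing the mark post and let it rest there a moment, then turn it clockwise (seen from above) until you feel its hidden keyway drop over the drive pin. Push it down flat on the hub against the spring and finish still gripping it and holding it pushed fully home; do not let go. Leave the thread spool, the line spool and the varnish bottle where they stand.

Things in the scene. Friction and masses are not known exactly. Their poses are not given: they have to be found in the camera images.
- collar: Loose aluminium collar, 0.16 kg, standing on the bench. Origin: centre of its underside, z up its axis, +x towards its tab. Plain flange 56 mm across, 11 mm high; above it the knurled grip; a 19 mm bore right through. Keyway hidden in the underside, directly below the tab: a slot 9 mm wide along +x from the bore to 21 mm from the axis, 11 mm deep.
- knurl (a point): Middle of the collar's knurled grip, on its axis 25 mm above its underside. The grip is 44 mm in diameter and runs from 11 mm (flange top) to 38 mm (collar top): grip here, fingertips above the flange.
- tab (a point): Outer end of the collar's tab (a bar 6 mm wide and 6 mm high on the flange's rim), 38 mm from the collar's axis along its +x and 4 mm above its underside.
- winder: Line winder bolted down: blue plate 110 x 110 x 8 mm, origin at the centre of its underside, z up, +x towards the mark post. In its middle a steel hub 64 mm across, top 50 mm high, with spindle and rubber seal. Grey gear case with crank, below 40 mm, on its -y side. The drive pin stands in the hub at an unknown angle 0.45 to 1.25 rad (26 to 72 degrees) clockwise from the mark, seen from above.
- spindle_top (a point): Tip of the upright steel spindle, 93 mm above the bench: 16 mm in diameter, straight to 85 mm height, then a cone to 8 mm across. The drive pin is 6 mm in diameter, 16 mm from the spindle's axis, its top 59 mm above the bench, hidden below the seal; it comes through the slit seal when that is pressed down.
- seat (a point): Point on the spindle's axis at the hub's top, 50 mm above the bench; axes as the winder's. The collar's underside is 12 mm above it when resting on the seal, 9 mm when pressed onto the pin, 0 when fully home, flat on the hub. The keyway passes the pin within about 0.09 rad either way.
- mark (a point): Top outer end of the mark post, a steel post 12 x 5 mm beside the hub on the winder's +x side, 46 mm from the spindle's axis, 46 mm above the bench. The collar's tab passes over it.
- seal (a joint): The black slit rubber seal round the spindle, 42 mm across, top 62 mm above the bench when free. Value: how far it is pressed down: 0 free, 0.003 when the collar meets the pin, 0.012 with the collar home. Its spring pushes up with 3.2 N at 0 and 8 N at 0.012, so the collar rises again if let go.
- thread: Bystander: small white spool of green thread, 28 mm in diameter, 34 mm high, origin at the centre of its underside.
- line_spool: Bystander: flat white spool of clear line, 70 mm in diameter, 22 mm high, origin at the centre of its underside.
- varnish: Bystander: small amber bottle with a black cap, 28 mm in diameter, 55 mm high, origin at the centre of its underside.
There are look-alikes about, which are no part of the job. What is shaped like the winder but yellow is not meant.

How it is judged:
On the way:
1. the collar sits over the spindle on the rubber seal, upright, with its tab facing the mark (horizontal distance between collar and seat below 0.004 m and z of collar in the frame of seat between 0.006 and 0.016 m and angle between collar's own z axis and vertical below 0.12 rad and x of tab in the frame of seat above 0.02 m and y of tab in the frame of seat between -0.009 and 0.009 m), for 0.2 s.
At the end, for the whole second after the job is handed in: The fingers still grip the collar (over 3 N) and hold it still and pushed home over the pin: centred within 4 mm of the spindle, its underside within 3 mm of the hub's top, upright within 0.08 rad, its tab turned clockwise from the mark, the seal pressed down more than 9 mm (horizontal distance between collar and seat below 0.004 m and z of collar in the frame of seat below 0.003 m and angle between collar's own z axis and vertical below 0.08 rad and y of tab in the frame of seat below -0.009 m and value of joint seal above 0.009 m and contact force between the fingers and collar above 3 N and linear speed of collar below 0.02 m/s); the arm keeps its last pose, push and grip.
It fails at once if the thread spool is moved by more than 20 mm or tipped (distance of thread from where it was at the start of the episode above 0.02 m or angle between thread's own z axis and vertical above 0.5 rad).
It fails at once if the line spool is moved by more than 20 mm or tipped (distance of line_spool from where it was at the start of the episode above 0.02 m or angle between line_spool's own z axis and vertical above 0.5 rad).
It fails at once if the varnish bottle is moved by more than 20 mm or tipped (distance of varnish from where it was at the start of the episode above 0.02 m or angle between varnish's own z axis and vertical above 0.5 rad).
It also fails if it takes over 51 s, if anything falls off the work surface, if the arm or the gripper's body presses on something with over 40 N, if the wrist force passes 120 N, or if a joint passes its speed limit or range.

## Working session

There is one attempt and no reset: what is moved stays moved. The work goes in short steps, Python scripts to look and compute and a tool call to move; the robot and the scene stay as the last step left them, time stands still between calls to the robot, and variables do not carry over. Pictures are saved under pics/ and viewed, at most 10 in all, crops included, and the job is handed in when it is done.

Besides the shell and the picture viewer there is one more tool, called as a command line: name --pt "numbers of a row" for each row, then --argument value for the rest. play_rows: Moves the arm, as the interface text tells. Its arguments: {"type":"object","properties":{"deltas":{"type":"array"},"hand":{"type":"number"}},"required":["deltas"]}

```bash
mkdir -p pics
cat > h.py <<'E'
import numpy as np, cv2
from cell import ctrl
def snap(n,f):
    p,d=ctrl.camera(n); cv2.imwrite('pics/%s.png'%f,p[...,::-1]); np.save('pics/%s.npy'%f,d); return p,d
def pts(n,d):
    c=ctrl.get_calibration(n); v,u=np.mgrid[:d.shape[0],:d.shape[1]]
    P=np.stack([(u-c['cx'])/c['fx']*d,(v-c['cy'])/c['fy']*d,d],-1)
    T=np.array(c['pose']); W=P@T[:3,:3].T+T[:3,3]; W[d==0]=np.nan; return W
E
python3 - <<'E'
from h import *
a,d=snap('top','top1'); b,e=snap('scene','sc1')
s=ctrl.get_state(); print(s['tcp_rot'],s['tcp_pos'],s['wrist_force'])
print(ctrl.get_calibration('top'))
np.save('pics/topW.npy',pts('top',d)); np.save('pics/scW.npy',pts('scene',e))
E
```

```text
[ 2.26867663e-01  9.73925232e-01 -7.96326240e-04 -2.66302605e-04] [0.26483163 0.53769015 0.23054057] [-0.44855827  1.04797488  0.15743036]
{'fx': 469.7188966385387, 'fy': 469.7188966385387, 'cx': 268.9534043327378, 'cy': 203.80323358450764, 'pose': array([[ 0.01448399, -0.99737501,  0.07094575,  0.49205896],
       [-0.99986754, -0.01392024,  0.00843421,  0.07809674],
       [-0.00742449, -0.07105851, -0.99744452,  1.05665911],
       [ 0.        ,  0.        ,  0.        ,  1.        ]])}
```

View pics/top1.png

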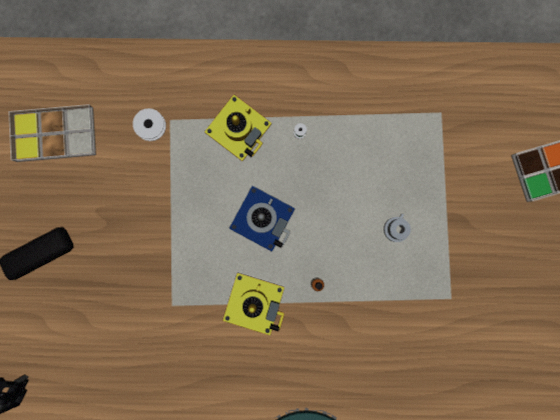

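View pics/sc1.png

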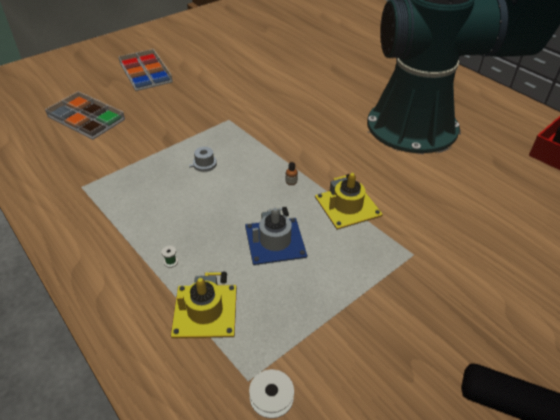

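Top view: blue winder at about (262,218), with its mark post near (270,202). Two look-alikes are yellow, at (238,127) and (254,303). The only grey collar is at (397,229), with its tab near (403,216). Thread is at (301,130), varnish at (317,285), line spool at (148,124). I'll enlarge the winder and collar to confirm.

Run:
```python
from h import *
p=cv2.imread('pics/top1.png'); W=np.load('pics/topW.npy')
A=cv2.resize(p[178:258,222:302],(400,400),interpolation=cv2.INTER_CUBIC)
B=cv2.resize(p[189:269,357:437],(400,400),interpolation=cv2.INTER_CUBIC)
cv2.imwrite('pics/crop1.png',np.hstack([A,B]))
def m(box,lo,hi):
    x0,x1,y0,y1=box; w=W[y0:y1,x0:x1].reshape(-1,3); w=w[(w[:,2]>lo)&(w[:,2]<hi)]
    c,r=cv2.minEnclosingCircle(w[:,:2].astype(np.float32)); print(lo,len(w),w.mean(0).round(4),np.round(c,4),round(r,4)); return w
print('collar')
m((375,425,205,255),.03,.05); m((375,425,205,255),.004,.02); m((375,425,205,255),-.01,.003)
print('winder')
m((228,298,183,253),.044,.056);m((228,298,183,253),.056,.068);m((228,298,183,253),.08,.12); 
w=m((228,298,183,253),.004,.014); print(cv2.minAreaRect(w[:,:2].astype(np.float32)))
print('thread');m((290,312,118,142),.02,.05);print('varn');m((305,330,272,298),.04,.07)
```

```text
collar
0.03 301 [ 0.5149 -0.1953  0.0379] [ 0.5151 -0.1957] 0.0227
0.004 292 [ 0.512  -0.1956  0.0084] [ 0.5125 -0.2074] 0.0739
-0.01 1642 [ 5.135e-01 -2.079e-01  5.000e-04] [ 0.5138 -0.2066] 0.0786
winder
0.044 393 [0.5356 0.1032 0.0501] [0.5416 0.1011] 0.0388
0.056 257 [0.5351 0.1039 0.0625] [0.5353 0.1039] 0.0209
0.08 48 [0.5347 0.1036 0.0895] [0.5349 0.1038] 0.0078
0.004 1600 [0.5362 0.1078 0.0082] [0.5373 0.1008] 0.1022
((0.5350230932235718, 0.10297782719135284), (0.1549995392560959, 0.15382486581802368), 89.06179809570312)
thread
0.02 126 [0.7312 0.0215 0.0339] [0.7313 0.0211] 0.0138
varn
0.04 45 [ 0.3923 -0.0191  0.0547] [ 0.3909 -0.0193] 0.0085
```

View pics/crop1.png

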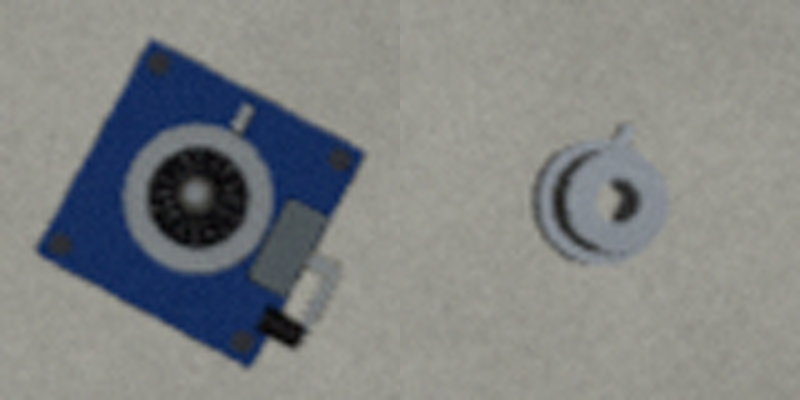

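Confirmed: the left crop is the blue winder (mark post at crop (242,118), gear case lower right) and the right crop is the collar (tab at (625,130)). Now the two angles.

Run:
```python
from h import *
W=np.load('pics/topW.npy'); p=cv2.imread('pics/top1.png').astype(int)
def far(c,r0,r1,lo,hi):
    d=W-np.array([*c,0]); r=np.hypot(d[...,0],d[...,1]); k=(r>r0)&(r<r1)&(W[...,2]>lo)&(W[...,2]<hi)
    q=d[k]; a=np.arctan2(q[:,1],q[:,0]); print(len(q),'ang',np.round(a.mean(),3),np.round(a,2)[:40],'r',r[k].max()); print(q.mean(0))
far((.535,.1037),.0345,.05,.038,.05)
far((.515,-.1955),.0305,.042,.0035,.02)
m=((p[...,0]-p[...,2])>60).astype(np.uint8); m[:, :222]=0; m[:,302:]=0; m[:178]=0; m[258:]=0
k=(m>0)&(W[...,2]<.015); r=cv2.minAreaRect(W[k][:,:2].astype(np.float32)*1000); print(r)
s=ctrl.get_state();from scipy.spatial.transform import Rotation as R
print(R.from_quat(s['tcp_rot']).as_matrix().round(3), s['joints'],s['grip_width'])
```

```text
71 ang -1.773 [-0.43 -0.45 -0.49 -0.43 -0.48 -0.52 -0.45 -0.5  -0.43 -0.48 -0.53 -0.51
 -1.6  -1.66 -1.65 -1.65 -1.64 -1.72 -1.71 -1.79 -1.76 -1.72 -1.84 -1.8
 -1.79 -1.88 -1.86 -1.82 -1.81 -1.91 -1.9  -1.88 -2.06 -2.01 -1.98 -1.96
 -1.94 -1.92 -2.06 -2.03] r 0.049707677606211975
[-0.00967719 -0.03416376  0.04052163]
63 ang -0.163 [-0.05 -0.33  0.45 -0.38 -0.42 -0.48  0.35  0.22 -0.34 -0.38 -0.43  0.84
 -0.37 -0.42 -0.48  0.6  -0.83  0.75 -0.83  1.1   1.01 -1.08  1.2   1.19
  1.08  1.24  1.23 -1.3   1.34  1.48  1.47  1.6   1.74 -1.74  1.88 -1.9
  2.03 -1.96  2.12 -2.04] r 0.04197922833085896
[-0.00073836  0.00183816  0.0046306 ]
((534.4090576171875, 103.18296813964844), (106.11669921875, 106.84435272216797), 62.701908111572266)
[[-0.897  0.442 -0.001]
 [ 0.442  0.897 -0.001]
 [ 0.    -0.002 -1.   ]] [ 9.97951871e-01  3.59415532e-01  1.51134382e+00 -3.73518025e-05
  1.27251227e+00 -1.15112736e-01] 0.08549282986343626
```

Collar is at (0.515, -0.1955) with its tab at about -0.41 rad. Winder is at (0.535, 0.1037) with its mark at about -0.476 rad. Moving above the collar now.

play_rows --pt "-20 -20 0 0" --pt "-36 -36 0 0" --pt "-36 -36 0 0" --pt "-36 -36 0 0" --pt "-36 -36 0 0" --pt "-36 -36 0 0" --pt "-36 -36 0 0" --pt "-36 -36 0 0" --pt "-36 -36 0 0" --pt "-36 -36 0 0" --pt "-36 -36 0 0" --pt "-36 -36 0 0" --hand 0

```text
time: 1.3
tcp_pos: [0.4513, -0.0114, 0.2313]
tcp_rot: [0.227, 0.974, 0.0, -0.0]
wrist_force: [0.1, 0.0, 0.1]
grip_width: 0.0853
grip_force: 0.0
```

play_rows --pt "-36 -36 10 0" --pt "-36 -36 20 0" --pt "-36 -35 20 0" --pt "-20 -20 10 0" --pt "0 0 0 0" --pt "0 0 0 0"

```text
time: 1.9
tcp_pos: [0.506, -0.1704, 0.1742]
tcp_rot: [0.228, 0.974, 0.0, -0.001]
wrist_force: [-0.5, 0.4, 0.4]
grip_width: 0.0855
grip_force: 0.0
```

```bash
cat >> h.py <<'E'
from scipy.spatial.transform import Rotation as R
def wsnap(f):
    s=ctrl.get_state(); p,d=snap('wrist',f); c=ctrl.get_calibration('wrist')
    v,u=np.mgrid[:420,:560]; x=(u-c['cx'])/c['fx']; y=(v-c['cy'])/c['fy']; r=np.hypot(x,y)+1e-9
    t=np.tan(np.clip(r,0,1.5)); P=np.stack([x/r*t*d,y/r*t*d,d],-1)
    T=np.eye(4); T[:3,:3]=R.from_quat(s['tcp_rot']).as_matrix(); T[:3,3]=s['tcp_pos']; T=T@np.array(c['mount'])
    W=P@T[:3,:3].T+T[:3,3]; W[d==0]=np.nan; np.save('pics/%sW.npy'%f,W); return s,p,W
def circ(W,c,R0,lo,hi):
    d=np.hypot(W[...,0]-c[0],W[...,1]-c[1]); w=W[(d<R0)&(W[...,2]>lo)&(W[...,2]<hi)]
    q,r=cv2.minEnclosingCircle(w[:,:2].astype(np.float32)); print(lo,hi,len(w),w.mean(0).round(4),np.round(q,4),round(r,4))
E
python3 - <<'E'
from h import *
s,p,W=wsnap('w1'); print(s['tcp_pos'],s['time'],R.from_quat(s['tcp_rot']).as_matrix().round(3))
circ(W,(.515,-.1955),.03,.034,.042)
d=W-np.array([.515,-.1955,0]); r=np.hypot(d[...,0],d[...,1]); k=(r>.0305)&(r<.042)&(W[...,2]>.004)&(W[...,2]<.012)
a=np.arctan2(d[k][:,1],d[k][:,0]); print(np.sort(a.round(2))[::max(1,len(a)//40)],len(a),r[k].max())
E
```

```text
[ 0.50602353 -0.17044332  0.17418212] 1.9 [[-0.896  0.443 -0.002]
 [ 0.443  0.896  0.001]
 [ 0.002  0.    -1.   ]]
0.034 0.042 1493 [ 0.5131 -0.1959  0.0378] [ 0.514  -0.1963] 0.0228
[-0.48 -0.45 -0.42 -0.42 -0.39 -0.39 -0.36 -0.36] 8 0.03670518004283855
```

View pics/w1.png

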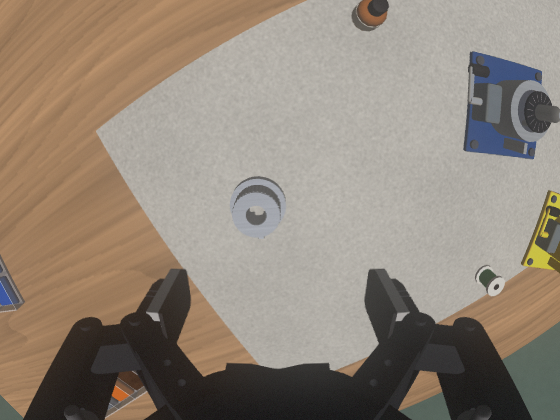

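Wrist view: collar at (257,208), tab at (264,237), nothing beside it. The measured centre (0.514, -0.196) agrees with the top camera. Descending and gripping above the flange.

play_rows --pt "-10 -10 15 0" --pt "-9 -9 30 0" --pt "0 0 35 0" --pt "0 0 35 0" --pt "0 0 25 0" --pt "0 0 15 0" --pt "0 0 6 0" --pt "0 0 0 0" --pt "0 0 0 0"

```text
time: 2.85
tcp_pos: [0.5159, -0.1959, 0.0145]
tcp_rot: [0.227, 0.974, -0.0, 0.001]
wrist_force: [-0.6, 0.4, -0.8]
grip_width: 0.0855
grip_force: 0.0
```

play_rows --pt "0 0 0 0" --pt "0 0 0 0" --pt "0 0 0 0" --pt "0 0 0 0" --pt "0 0 0 0" --pt "0 0 0 0" --pt "0 0 0 0" --pt "0 0 0 0" --pt "0 0 0 0" --pt "0 0 0 0" --hand 1

```text
time: 3.85
tcp_pos: [0.5158, -0.1961, 0.015]
tcp_rot: [0.227, 0.974, -0.0, 0.001]
wrist_force: [-0.3, 0.3, 7.4]
grip_width: 0.0423
grip_force: 60.6
```

play_rows --pt "0 0 -10 0" --pt "0 0 -20 0" --pt "0 0 -30 0" --pt "0 0 -40 0" --pt "0 0 -40 0" --pt "0 0 -20 0" --pt "0 0 0 0" --pt "0 0 0 0"

```text
time: 4.65
tcp_pos: [0.515, -0.1957, 0.174]
tcp_rot: [0.227, 0.974, -0.0, 0.0]
wrist_force: [0.2, 0.6, -2.4]
grip_width: 0.0423
grip_force: 61.3
```

Run:
```python
from h import *
s,p,W=wsnap('w2'); t=s['tcp_pos']; M=R.from_quat(s['tcp_rot']).as_matrix(); print(t,s['grip_width'],s['wrist_force'],M.round(3))
L=(W-t)@M   # tool frame
np.save('pics/w2L.npy',L)
for lo in np.arange(-.03,.025,.005):
    k=(np.abs(L[...,0])<.05)&(np.abs(L[...,1])<.02)&(L[...,2]>lo)&(L[...,2]<lo+.005)
    q=L[k]; print(lo.round(3),len(q),q.min(0).round(4) if len(q) else '',q.max(0).round(4) if len(q) else '')
c=p[180:400,170:390,::-1]; cv2.imwrite('pics/w2c.png',cv2.resize(c,(600,600),interpolation=cv2.INTER_CUBIC))
```

```text
[ 0.51502079 -0.19571184  0.17396086] 0.04229127672229395 [ 0.1937462   0.56089691 -2.35401562] [[-0.897  0.442  0.   ]
 [ 0.442  0.897 -0.   ]
 [-0.    -0.    -1.   ]]
-0.03 0  
-0.025 5409 [-0.0209 -0.02   -0.0249] [ 0.0244  0.02   -0.02  ]
-0.02 676 [-0.0093 -0.0195 -0.02  ] [ 0.0245  0.02   -0.015 ]
-0.015 620 [-0.0091 -0.0199 -0.015 ] [ 0.0247  0.0194 -0.01  ]
-0.01 559 [-0.0089 -0.0199 -0.01  ] [ 0.0244  0.0192 -0.005 ]
-0.005 474 [-0.0085 -0.0196 -0.005 ] [ 0.0244  0.0199 -0.    ]
0.0 1335 [-0.0087 -0.02    0.    ] [0.0297 0.02   0.005 ]
0.005 311 [-0.0086 -0.0199  0.005 ] [0.0299 0.0198 0.01  ]
0.01 229 [-0.012  -0.0199  0.01  ] [0.0298 0.0196 0.0149]
0.015 12 [ 0.023  -0.0176  0.0151] [0.0291 0.0153 0.0159]
0.02 0
```

View pics/w2c.png

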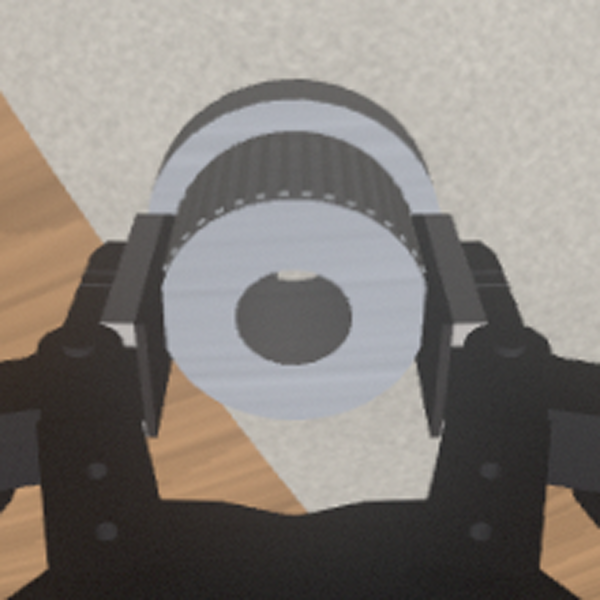

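The grip is good: pads sit above the flange, with the collar centred about 2 mm along tool +x and its underside about 16 mm below the TCP. Going to a standoff beside the winder so the wrist camera can see the spindle.

play_rows --pt "1 15 0 0.7" --pt "3 35 0 0" --pt "3 40 0 0" --pt "3 40 0 0" --pt "3 40 0 0" --pt "3 40 0 0" --pt "3 35 0 0" --pt "3 20 0 0" --pt "0 13 0 0" --pt "0 0 0 0" --pt "0 0 0 0"

```text
time: 5.8
tcp_pos: [0.6324, 0.0561, 0.1728]
tcp_rot: [0.257, 0.967, -0.001, -0.001]
wrist_force: [-0.8, -0.2, -2.1]
grip_width: 0.0426
grip_force: 61.4
```

Run:
```python
from h import *
s,p,W=wsnap('w3'); t=s['tcp_pos']; M=R.from_quat(s['tcp_rot']).as_matrix(); print(t,s['time'],s['grip_width'],s['wrist_force'],M.round(3))
L=(W-t)@M; c0=np.array([.535,.1037]); circ(W,c0,.012,.08,.1);circ(W,c0,.024,.057,.068); circ(W,c0,.034,.046,.055)
d=W-np.array([*c0,0]); r=np.hypot(d[...,0],d[...,1]); k=(r>.034)&(r<.05)&(W[...,2]>.042)&(W[...,2]<.049)
q=d[k]; print(len(q),np.arctan2(q[:,1],q[:,0]).round(2)[:30])
k=(L[...,2]>-.027)&(L[...,2]<-.019)&(np.abs(L[...,1])<.03)&(np.abs(L[...,0])<.03); q=L[k][:,:2].astype(np.float32); print(q.min(0),q.max(0))
snap('scene','sc3')
```

```text
[0.6323642  0.05610441 0.17275162] 5.8 0.042640120915416115 [-0.79632439 -0.22531205 -2.08518879] [[-0.868  0.496 -0.002]
 [ 0.496  0.868 -0.001]
 [ 0.002 -0.002 -1.   ]]
0.08 0.1 422 [0.5347 0.1037 0.0895] [0.5341 0.1038] 0.0082
0.057 0.068 1859 [0.5347 0.1036 0.0621] [0.5341 0.1038] 0.0214
0.046 0.055 2472 [0.535  0.1037 0.05  ] [0.5351 0.103 ] 0.0335
84 [-0.55 -0.52 -0.5  -0.48 -0.45 -0.43 -0.55 -0.52 -0.5  -0.48 -0.46 -0.43
 -0.55 -0.53 -0.5  -0.48 -0.46 -0.44 -0.55 -0.52 -0.5  -0.48 -0.46 -0.44
 -0.42 -0.55 -0.53 -0.5  -0.48 -0.46]
[-0.02128294 -0.02997474] [0.02444857 0.02995097]
```

View pics/w3.png

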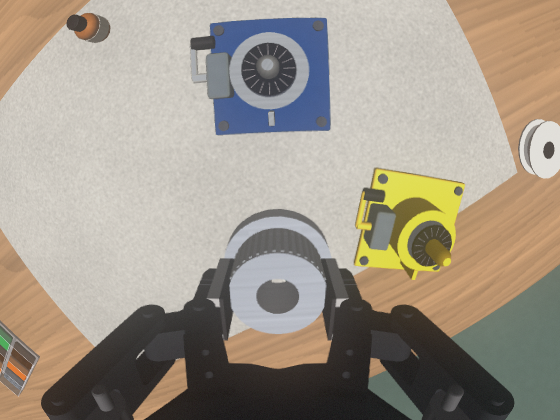

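Wrist view: blue winder spindle at (268,65), mark post at (271,118), collar held at (278,295). The centre (0.5346, 0.1037) and mark -0.48 rad agree with the top view. Moving over the spindle.

play_rows --pt "10 -1 0 0" --pt "25 -2 0 0" --pt "30 -2 0 0" --pt "25 -2 0 0" --pt "13 0 5 0" --pt "4 0 15 0" --pt "0 0 20 0" --pt "0 0 12 0" --pt "0 0 4 0" --pt "0 0 0 0" --pt "0 0 0 0"

```text
time: 7.0
tcp_pos: [0.5375, 0.1037, 0.1183]
tcp_rot: [0.257, 0.966, 0.0, 0.0]
wrist_force: [0.2, -0.2, -1.9]
grip_width: 0.0425
grip_force: 61.4
```

Run:
```python
from h import *
s=ctrl.get_state(); t=s['tcp_pos']; M=R.from_quat(s['tcp_rot']).as_matrix()
print(t,s['wrist_force'],M.round(3)); e=np.array([.5346,.1037])-(t+.002*M[:,0])[:2]; print('tool err mm',(M.T@[*e,0]*1000).round(1))
```

```text
[0.5375339  0.10369724 0.11832931] [ 0.22150613 -0.21170975 -1.86872281] [[-0.868  0.496  0.001]
 [ 0.496  0.868 -0.   ]
 [-0.001  0.    -1.   ]]
tool err mm [ 0.5 -1.5 -0. ]
```

play_rows --pt "0.5 -1.5 2 0" --pt "0 0 4 0" --pt "0 0 4 0" --pt "0 0 4 0" --pt "0 0 4 0" --pt "0 0 4 0" --pt "0 0 3 0" --pt "0 0 0 0" --pt "0 0 0 0"

```text
time: 7.9
tcp_pos: [0.5357, 0.1028, 0.0928]
tcp_rot: [0.257, 0.967, -0.0, -0.0]
wrist_force: [-0.4, -0.7, -1.4]
grip_width: 0.0423
grip_force: 61.4
```

play_rows --pt "0 0 4 0" --pt "0 0 4 0" --pt "0 0 3 0" --pt "0 0 2 0" --pt "0 0 1 0" --pt "0 0 0 0" --pt "0 0 0 0"

```text
time: 8.6
tcp_pos: [0.5358, 0.1028, 0.0789]
tcp_rot: [0.257, 0.967, -0.0, 0.0]
wrist_force: [-0.0, 0.1, -0.8]
grip_width: 0.0423
grip_force: 61.4
```

play_rows --pt "0 0 1 0" --pt "0 0 0 0" --pt "0 0 0.5 0" --pt "0 0 0 0" --pt "0 0 0 0" --pt "0 0 0 0" --pt "0 0 0 0" --pt "0 0 0 0" --pt "0 0 0 0"

```text
time: 9.5
tcp_pos: [0.5357, 0.1028, 0.0774]
tcp_rot: [0.257, 0.967, -0.0, -0.0]
wrist_force: [-0.1, -0.2, -1.1]
grip_width: 0.0422
grip_force: 61.4
```

Run:
```python
from h import *
p,d=snap('scene','sc4'); c=p[150:290,190:350,::-1]; cv2.imwrite('pics/sc4c.png',cv2.resize(c,(800,600) if 0 else (640,560),interpolation=cv2.INTER_CUBIC))
s=ctrl.get_state(); print(s['tcp_pos'],s['wrist_force'],s['ft_torque'],s['joints'])
```

```text
[0.53565512 0.10275879 0.07737761] [ 0.4484554   0.06169714 -2.32402855] [ 0.03639919  0.00598614 -0.00701989] [ 6.29519267e-02  4.69554060e-01  1.78687057e+00 -1.49070986e-04
  8.85254762e-01 -9.88913263e-01]
```

View pics/sc4c.png

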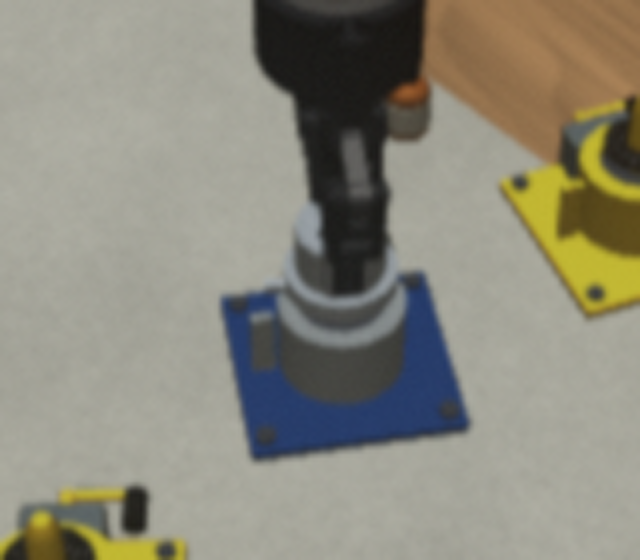

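The crop shows the collar over the hub of the blue winder at (345,300), mark post at (262,340). The tab doesn't stand out, so I'll check it in the depth data.

Run:
```python
from h import *
W=pts('scene',np.load('pics/sc4.npy')); c=np.array([.535,.1037,0]); d=W-c; r=np.hypot(d[...,0],d[...,1])
for lo,hi in ((.056,.078),(.04,.056)):
    k=(r>.031)&(r<.045)&(W[...,2]>lo)&(W[...,2]<hi); v,u=np.where(k)
    for a,b,q in zip(u,v,d[k]): print(a,b,q.round(3),round(float(np.arctan2(q[1],q[0])),2))
k=(r<.031)&(r>.02)&(W[...,2]>.045)&(W[...,2]<.08); print(np.histogram(W[k][:,2],bins=np.arange(.044,.082,.002)))
p=cv2.imread('pics/sc4.png')[205:240,235:300]; cv2.imwrite('pics/sc4d.png',cv2.resize(cv2.convertScaleAbs(p,alpha=1.6,beta=-60),(780,420),interpolation=cv2.INTER_CUBIC))
```

```text
256 220 [ 0.031 -0.016  0.067] -0.49
257 220 [ 0.03  -0.014  0.068] -0.44
258 220 [ 0.028 -0.013  0.068] -0.44
256 221 [ 0.034 -0.012  0.07 ] -0.35
257 221 [ 0.032 -0.012  0.068] -0.37
258 221 [ 0.03  -0.011  0.068] -0.37
256 222 [ 0.033 -0.014  0.065] -0.39
257 222 [ 0.031 -0.013  0.064] -0.41
258 222 [ 0.031 -0.009  0.068] -0.28
256 223 [ 0.035 -0.011  0.066] -0.29
257 223 [ 0.032 -0.012  0.064] -0.35
258 223 [ 0.032 -0.009  0.066] -0.27
282 225 [0.004 0.031 0.075] 1.44
281 226 [0.006 0.031 0.073] 1.38
286 226 [-0.006  0.03   0.065] 1.78
277 227 [0.014 0.028 0.074] 1.11
279 227 [0.01  0.029 0.072] 1.24
281 228 [0.006 0.03  0.067] 1.38
283 228 [0.003 0.032 0.067] 1.49
277 229 [0.014 0.028 0.068] 1.11
279 229 [0.01  0.03  0.066] 1.24
289 220 [-0.032  0.009  0.049] 2.87
289 221 [-0.031  0.011  0.048] 2.81
290 222 [-0.03   0.015  0.049] 2.68
289 223 [-0.028  0.014  0.047] 2.66
290 223 [-0.029  0.016  0.047] 2.64
290 224 [-0.026  0.019  0.049] 2.51
290 225 [-0.024  0.022  0.05 ] 2.38
290 226 [-0.022  0.024  0.05 ] 2.3
289 227 [-0.019  0.025  0.05 ] 2.22
290 227 [-0.021  0.025  0.049] 2.
[... 3978 characters left out ...]
033 0.041] 1.41
283 238 [0.004 0.035 0.041] 1.46
268 239 [0.028 0.018 0.041] 0.58
269 239 [0.027 0.02  0.041] 0.63
270 239 [0.025 0.021 0.041] 0.69
272 239 [0.022 0.023 0.04 ] 0.81
274 239 [0.019 0.026 0.041] 0.93
275 239 [0.018 0.027 0.041] 0.99
276 239 [0.017 0.03  0.043] 1.04
277 239 [0.014 0.029 0.041] 1.11
278 239 [0.014 0.031 0.042] 1.16
282 239 [0.007 0.035 0.041] 1.38
273 240 [0.022 0.026 0.04 ] 0.87
278 240 [0.014 0.032 0.041] 1.15
(array([ 6, 37, 70, 18,  3,  0,  0,  0,  5, 24, 22, 24, 22, 55, 60, 18,  8,
       12,  0]), array([0.044, 0.046, 0.048, 0.05 , 0.052, 0.054, 0.056, 0.058, 0.06 ,
       0.062, 0.064, 0.066, 0.068, 0.07 , 0.072, 0.074, 0.076, 0.078,
       0.08 , 0.082]))
```

View pics/sc4d.png

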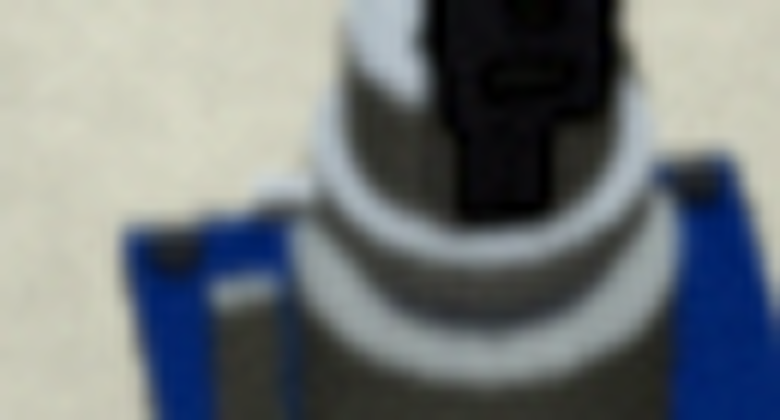

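The tab is at (285,190), right above the mark post at (245,290). Depth puts both at the same bearing, and the flange runs from 62 to 73 mm. Now pressing lightly to feel the seal.

play_rows --pt "0 0 0.5 0" --pt "0 0 0.5 0" --pt "0 0 0 0" --pt "0 0 0 0" --pt "0 0 0 0"

```text
time: 10.05
tcp_pos: [0.5357, 0.1028, 0.0765]
tcp_rot: [0.257, 0.967, -0.0, 0.0]
wrist_force: [-0.4, 0.7, 1.8]
grip_width: 0.0421
grip_force: 61.6
```

play_rows --pt "0 0 0.5 0" --pt "0 0 0.5 0" --pt "0 0 0 0" --pt "0 0 0 0" --pt "0 0 0 0"

```text
time: 10.55
tcp_pos: [0.5357, 0.1028, 0.0754]
tcp_rot: [0.257, 0.967, -0.0, 0.0]
wrist_force: [-0.7, 0.3, 1.3]
grip_width: 0.0423
grip_force: 61.6
```

Contact with the seal is felt: the force went from -2 to +1.5 N. Pressing down onto the pin.

play_rows --pt "0 0 0.5 0" --pt "0 0 0.5 0" --pt "0 0 0 0" --pt "0 0 0 0"

```text
time: 10.95
tcp_pos: [0.5357, 0.1028, 0.0744]
tcp_rot: [0.257, 0.967, -0.0, 0.0]
wrist_force: [-0.6, 0.3, 1.5]
grip_width: 0.0424
grip_force: 61.7
```

play_rows --pt "0 0 0.5 0" --pt "0 0 0.5 0" --pt "0 0 0 0" --pt "0 0 0 0"

```text
time: 11.35
tcp_pos: [0.5357, 0.1028, 0.0739]
tcp_rot: [0.257, 0.967, -0.0, 0.0]
wrist_force: [-2.3, -0.6, 7.6]
grip_width: 0.0417
grip_force: 62.5
```

Pin contact felt at TCP z of about 0.074 (7.6 N). Now turning clockwise under light push. The collar's axis is 2 mm along tool x, so dy compensates to keep it centred.

play_rows --pt "0 -0.09 0.2 0.5" --pt "0 -0.09 0 0.5" --pt "0 -0.09 0 0.5" --pt "0 -0.09 0 0.5" --pt "0 -0.09 0 0.5" --pt "0 -0.09 0 0.5" --pt "0 -0.09 0 0.5" --pt "0 -0.09 0 0.5" --pt "0 0 0 0" --pt "0 0 0 0"

```text
time: 12.35
tcp_pos: [0.5366, 0.1023, 0.0738]
tcp_rot: [0.421, 0.907, 0.001, 0.001]
wrist_force: [0.8, 0.2, 6.3]
grip_width: 0.0422
grip_force: 62.2
```

play_rows --pt "0 -0.09 0 0.5" --pt "0 -0.09 0 0.5" --pt "0 0 0 0" --pt "0 0 0 0"

```text
time: 12.75
tcp_pos: [0.5363, 0.1021, 0.0737]
tcp_rot: [0.459, 0.888, 0.001, 0.001]
wrist_force: [1.6, -0.6, 5.3]
grip_width: 0.0421
grip_force: 62.1
```

play_rows --pt "0 -0.09 0.3 0.5" --pt "0 -0.09 0 0.5" --pt "0 0 0 0" --pt "0 0 0 0"

```text
time: 13.15
tcp_pos: [0.5357, 0.102, 0.073]
tcp_rot: [0.497, 0.868, 0.0, 0.001]
wrist_force: [2.2, -0.6, 4.0]
grip_width: 0.0421
grip_force: 61.9
```

play_rows --pt "0 -0.09 0 0.5" --pt "0 -0.09 0 0.5" --pt "0 0 0 0" --pt "0 0 0 0"

```text
time: 13.55
tcp_pos: [0.5348, 0.1019, 0.0728]
tcp_rot: [0.535, 0.845, -0.0, -0.0]
wrist_force: [0.8, -0.2, 3.1]
grip_width: 0.042
grip_force: 61.9
```

play_rows --pt "0 -0.09 0 0.5" --pt "0 -0.09 0 0.5" --pt "0 0 0 0" --pt "0 0 0 0"

```text
time: 13.95
tcp_pos: [0.5349, 0.1021, 0.0729]
tcp_rot: [0.571, 0.821, 0.0, 0.0]
wrist_force: [1.5, 2.1, 3.6]
grip_width: 0.0422
grip_force: 61.8
```

The push force fell to spring level (about 3 N) while z went down to 0.0729, which suggests the keyway is over the pin. Pressing gently to check.

play_rows --pt "0 0 0.5 0" --pt "0 0 0.5 0" --pt "0 0 0.5 0" --pt "0 0 0 0" --pt "0 0 0 0"

```text
time: 14.45
tcp_pos: [0.5349, 0.1021, 0.0716]
tcp_rot: [0.571, 0.821, 0.0, 0.0]
wrist_force: [0.8, 2.7, 5.4]
grip_width: 0.0423
grip_force: 62.0
```

It has dropped in. Turning back slightly to centre the keyway, then pushing home.

play_rows --pt "0 0.09 0 -0.5" --pt "0 0 1 0" --pt "0 0 1 0" --pt "0 0 1 0" --pt "0 0 0 0" --pt "0 0 0 0"

```text
time: 15.05
tcp_pos: [0.5348, 0.1018, 0.0683]
tcp_rot: [0.554, 0.833, -0.0, 0.0]
wrist_force: [2.0, 2.5, 3.3]
grip_width: 0.0423
grip_force: 62.1
```

play_rows --pt "0 0 1 0" --pt "0 0 1 0" --pt "0 0 0 0" --pt "0 0 0 0"

```text
time: 15.45
tcp_pos: [0.5348, 0.1018, 0.0664]
tcp_rot: [0.554, 0.833, -0.0, 0.0]
wrist_force: [1.5, 1.8, 5.4]
grip_width: 0.0418
grip_force: 62.1
```

play_rows --pt "0 0 0.7 0" --pt "0 0 0.7 0" --pt "0 0 0 0" --pt "0 0 0 0" --pt "0 0 0 0"

```text
time: 15.95
tcp_pos: [0.5348, 0.1018, 0.0652]
tcp_rot: [0.554, 0.833, -0.0, 0.0]
wrist_force: [1.2, 1.1, 6.5]
grip_width: 0.0421
grip_force: 62.2
```

play_rows --pt "0 0 0.7 0" --pt "0 0 0 0" --pt "0 0 0 0" --pt "0 0 0 0"

```text
time: 16.35
tcp_pos: [0.5348, 0.1018, 0.065]
tcp_rot: [0.554, 0.833, 0.0, 0.0]
wrist_force: [-0.2, 0.8, 12.2]
grip_width: 0.0422
grip_force: 62.8
```

Bottomed out at the predicted height: TCP 0.065, so the underside is at about 0.050, and the force rose to 12 N. A little more push, then a scene check.

play_rows --pt "0 0 0.5 0" --pt "0 0 0 0" --pt "0 0 0 0" --pt "0 0 0 0" --pt "0 0 0 0" --pt "0 0 0 0"

```text
time: 16.95
tcp_pos: [0.5349, 0.1018, 0.065]
tcp_rot: [0.554, 0.833, 0.0, 0.0]
wrist_force: [-2.0, 1.7, 17.0]
grip_width: 0.0423
grip_force: 63.4
```

Run:
```python
from h import *
p,d=snap('scene','sc5'); c=p[195:250,225:310]; cv2.imwrite('pics/sc5c.png',cv2.resize(cv2.convertScaleAbs(c[...,::-1],alpha=1.6,beta=-60),(680,440),interpolation=cv2.INTER_CUBIC))
s=ctrl.get_state(); print(s['tcp_pos'],s['wrist_force'],s['grip_force'],s['time'])
```

```text
[0.53485958 0.10179894 0.06496188] [-1.44329713  1.55569022 16.71700362] 63.36800587421749 17.0
```

View pics/sc5c.png

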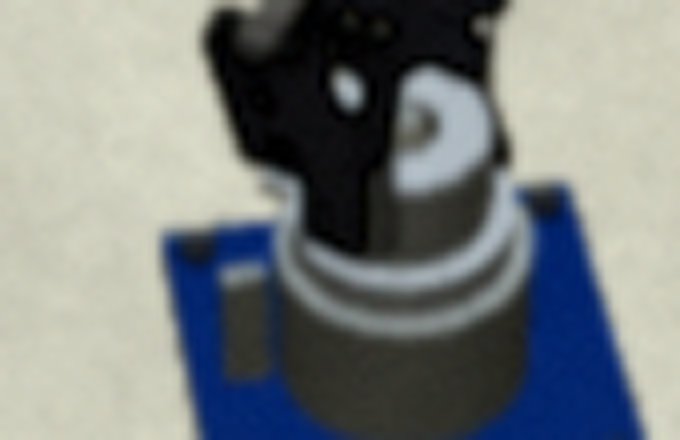

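The collar sits flat on the hub at (400,270), with the spindle showing in its bore at (415,125). The tab at (280,185) is turned clockwise from the mark post at (245,310). Handing in.

```bash
python3 -c "
from cell import ctrl
print(ctrl.close_job())"
```

```text
the job is handed in; nothing more can be done
None
```

I handed the job in at 17 s: the collar is keyed over the drive pin and held flat on the hub, still gripped at about 63 N with about 17 N felt at the wrist; no verdict came back.

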